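Prove the lid stay of an instrument case, then close it

TASK

The folding stay of this dental instrument case has just been re-adjusted and needs a trial: by its brass bar raise the lid until the stay pulls straight, ease it down until it rests on the locked stay, and let go. Then lift the lid slightly by the bar to unload the stay, let go (the stiff hinge holds it), push the red knee handle gently to the front with a fingertip, not gripping it, so that the stay folds, and lower the lid by hand until it is fully shut. Do not strain the stay, whose foot is only lightly clamped, or let the lid slam, and leave the things around it alone.

Things in the scene. Friction and masses are not known exactly. Their poses are not given: they have to be found in the camera images.
- hinge (a point): middle of the lid's hinge line, at the back edge of the fixed black case (180 deep x 260 wide x 88 mm high), 95 mm above the table. x axis: level, from the case's front to its back; y: along the hinge, towards the stay's side; z up. The lid is a plate 180 x 260 x 10 mm, at this height when shut
- lid_bar (a point): centre of the brass bar at the lid's front edge, 12 mm thick, 110 mm long, parallel to the hinge; 225 mm from the hinge line, in the lid's own plane, with 39 mm clear between the bar and the lid's edge. It travels on a circle about the hinge line and may turn in the grip
- lid: the lid, origin on the hinge line; its z axis tilts from vertical by the opening angle (0 shut, growing). A stiff hinge (about 1.1 N m) holds it where it is left near upright. The straight stay stops it somewhere between 1.26 and 1.46 rad (differs each time, found by feel: the lifting force rises from about 6 N). Eased down 0.11 to 0.14 rad from there it rests on the locked stay
- knee_handle (a point): red sleeve on the stay's knee, 14 mm thick, 48 mm long, parallel to the hinge, origin at its centre, 60 mm out from the lid's side. Pushed to the front (hinge -x) it folds the stay, drawing the lid down. With the stay locked and loaded such a push drags the foot; with the lid lifted to just under its stop it takes 1 to 10 N. 10 to 20 mm past straight is enough: lowering the lid folds the rest
- knee (a joint): knee of the stay in rad: about 0 folded with the lid shut, 2.77 straight, 3.47 locked over-centre against its stop. Once straight, a weak spring takes it over to the locked side when the lid is let down
- stay_lower: lower link of the steel stay (two links, each 81 mm between pivots, beside the case at the hinge +y side), origin at its lower pivot, on a brass foot clamped on the case's side. The foot creeps along the case at a pull or thrust of about 14 N, which is reached with some 8 N too much on the lid's bar. The links bear a press of 15 N
- cast: plaster jaw cast on a grey base, 60 x 66 x 50 mm, origin under its centre; leave alone
- thumbscrew: loose brass thumbscrew, 28 mm across, 22 mm high, origin under its centre; leave alone
- jar: small jar, 50 mm across, 70 mm high, origin under its centre; leave alone

How it is judged:
By the outcome, as a careful person would: the job done as asked, in the order asked, and still so for the second after the job is handed in, with the robot touching nothing.
It also fails if it takes over 72 s, if anything falls off the work surface, if the arm or the gripper's body presses on something with over 40 N, if the wrist force passes 120 N, or if a joint passes its speed limit or range.

ROBOT

A 7-joint arm with a two-finger parallel gripper is mounted at the origin on the work surface. World frame = base frame: x ahead of the robot, y to its left, z up, the work surface at z = 0. Lengths are in m, angles in degrees, forces in N, time in s.
With the tool pointing down it reaches from about 0.425 to 0.875 m from the base axis. Payload 4.7 kg.
Tool frame: the origin (TCP) lies between the finger pads; the fingertips stand 22 mm ahead of it and the grasp point (between the pads) lies 3 mm ahead of it (env.finger_overhang is the distance from the TCP to the fingertips, in m); z points along the fingers, x is the direction in which the jaws open and shut, and the axes are right-handed (so a half turn about z gives the same grasp; the last joint's range is limited). The gripper opens to 87 mm and grips with 3 to 60 N. Pads are 19 mm wide; open, the fingers measure 117 mm over their backs; the gripper's body (75 mm by 190 mm) begins 51 mm behind the grasp point.
Start: joints at [71.797, 18.392, -4.016, 83.108, 1.295, 78.541, -3.26], TCP at [0.212, -0.615, 0.245] pointing down, gripper open.
Joint ranges: [-163.93, 163.93], [-17.29, 119.83], [-79.2, 71.16], [3.27, 140.29], [-89.18, 269.18], [5.43, 117.66], [-154.24, 154.24]. Speed limits (degrees/s): [147.25, 147.25, 180, 180, 180, 180, 180].

INTERFACE

Orientations are given as [roll, pitch, yaw] about the fixed x, y, z axes, in that order (R = Rz(yaw) Ry(pitch) Rx(roll)).
In Python, from plant import env gives the robot as it stands.
- The arm moves only by the shell command python3 -m handwheel 'ROWS' [OPENING]. ROWS is JSON, a list of rows, each a list of 2 entries, a list of its own where there are three numbers: the shift along the tool's x, y, z in cm, then the turn about the tool's z in degrees. In form: [[[dx, dy, dz], roll], ...]. A call has exactly 5 rows; each row is the pose to reach, as a shift and turn from the pose commanded when the call began, along the tool's axes at that moment; what a row does not reach only later rows make up. A row lasts 1/8 s, in which the tool goes at most 62.5 mm and 10.7 degrees, less where a joint would pass 70% of its speed; a pose out of reach is approached as far as the arm can. A call with a gripper value outside its range is refused whole. OPENING is the finger opening in cm, from 0 to 8.7, set as the call begins (- or left out, the last holds). The fingers move at their own pace and stop on an object; the grip force is fixed at half the most. Time passes only in rows, so rows that repeat a pose let the fingers close, or fill a call up. It gives the time, the measured TCP pose, the force and the opening at its end, in the units of the state.
- env.read_state(): the state, without advancing time (a new reading comes with each control period).
- env.read_camera(name): name is "side" or "top" or "wrist"; returns a dict with "image" (480x640x3 uint8, red, green, blue), "fx", "fy", "cx", "cy" (pixels), "k1" (the pictures are not rectified: a ray, as slopes to the right and down, at radius r is drawn at 1 + k1 r^2 times it, then the intrinsics apply), "cam_to_world" (4x4, takes a point from camera to world coordinates). Camera axes: x right, y up, looking along -z (the intrinsics and any distortion apply to the point x, -y, -z); pixel columns grow to the right and rows downward; lengths in m; the calibration is good to about 2 mm. A picture is of the moment at which its call begins. There is no depth.
- env.finish_job(): hands the job in, once; it reports no verdict.
Trained networks look in a picture, given as the dict that the camera call returned (one of the last four; its "shot" number tells which), for a name from the list of things; names that differ only in an ending like _2 or _b are one class to them, and where a whole thing is asked for, a point or a joint stands for the part that bears it (a point fixed in the world has none). Each returns a list of dicts, best first, with "score" (0 to 1); they miss things now and then, are a little off and sometimes report something else, mostly with a low value. They report only what shows in the picture. A call takes as long as a camera call.
- env.silhouettes(label, picture): "mask" (480x640 bool, what is visible of it).
- env.landmark_of(label, picture): "position" ([x, y, z] in m, in the coordinates of the camera as it stood for that picture, good to about 4 mm: a listed point, or the origin of a listed thing).
The state is a dict: "clock": time; "qpos": joint angles; "qvel": joint speeds; "tau": joint torques, N m; "position": TCP position; "tool_rot": TCP orientation; "wrist_force": force on the tool from outside, world axes, zero at the start; "moment": the same for the moment, N m; "grip_width": finger opening in m.
Only numpy, scipy, OpenCV 4.12 (cv2) and the standard library are available. Lean on these libraries where they do the work, as an engineer would, in place of code of your own. Each camera call takes 0.05 s, during which the arm holds its last target.

## Working session

There is one attempt and no reset: what is moved stays moved. The work goes in short steps, Python scripts to look and compute and a shell command to move; the robot and the scene stay as the last step left them, time stands still between calls to the robot, and variables do not carry over. Pictures are saved under pics/ and viewed, and the job is handed in when it is done.

```bash
ls; mkdir -p pics; python3 - <<'E'
from plant import env
import cv2
s=env.read_state()
for k,v in s.items(): print(k,v)
for n in ["side","top","wrist"]:
    p=env.read_camera(n); cv2.imwrite(f"pics/a_{n}.png",p["image"][:,:,::-1])
    print(n,p["fx"],p["cx"],p["k1"],p["cam_to_world"].round(3).tolist() if hasattr(p["cam_to_world"],'round') else p["cam_to_world"])
    for l in ["hinge","lid_bar","knee_handle","stay_lower","cast","thumbscrew","jar","lid"]:
        import numpy as np
        r=env.landmark_of(l,p)
        T=np.array(p["cam_to_world"])
        for d in r[:2]:
            print(l,round(d["score"],2),(T@np.r_[d["position"],1])[:3].round(4), {k:v for k,v in d.items() if k not in("position","score")})
E
```

```text
pics
clock 0.0
qpos [71.79786321 18.43922086 -4.01512185 83.17641418  1.29605317 78.53883118
 -3.26247874]
qvel [-0.00593748 -0.07462022 -0.01661238  0.00969658 -0.01322501 -0.07849161
 -0.0390489 ]
tau [-4.98379013e-04 -4.91291034e+01 -4.04067300e-01 -3.12537825e+01
 -6.39946223e-02  4.35722864e-02  1.47108813e-04]
position [ 0.21150379 -0.61408518  0.24344633]
tool_rot [ 1.79993107e+02  1.09166219e-01 -7.09907439e+01]
wrist_force [ 0.79444153 -0.83847549 -0.70201263]
moment [ 0.04139733 -0.01672539  0.00190988]
grip_width 0.08758959178288735
side 618.7928050603405 320.98919265149505 0.018276946640741025 [[-0.724, 0.483, -0.493, -0.059], [-0.69, -0.49, 0.533, 0.741], [0.016, 0.726, 0.688, 0.994], [0.0, 0.0, 0.0, 1.0]]
hinge 0.7 [ 0.6748 -0.1093  0.092 ] {}
lid_bar 0.77 [ 0.4522 -0.1108  0.0961] {}
knee_handle 0.86 [0.4841 0.0765 0.0849] {}
knee_handle 0.18 [0.5726 0.0246 0.0693] {}
stay_lower 0.8 [0.5699 0.0264 0.0686] {}
cast 0.93 [ 5.600e-01 -3.589e-01  2.000e-04] {}
cast 0.61 [5.399e-01 1.779e-01 1.000e-04] {}
thumbscrew 0.72 [ 5.402e-01  1.772e-01 -4.000e-04] {}
jar 0.62 [0.6608
[... 159 characters left out ...]
013, 0.013, 0.066], [0.014, 0.082, 0.997, 1.043], [0.0, 0.0, 0.0, 1.0]]
hinge 0.79 [ 0.6777 -0.1113  0.09  ] {}
lid_bar 0.8 [ 0.4516 -0.1134  0.0935] {}
lid_bar 0.56 [ 0.5416  0.1752 -0.0011] {}
knee_handle 0.7 [0.4818 0.0755 0.0791] {}
stay_lower 0.62 [0.5641 0.0303 0.064 ] {}
cast 0.75 [ 0.5604 -0.3599 -0.0021] {}
cast 0.71 [ 0.4492 -0.1121  0.0945] {}
thumbscrew 0.67 [ 0.4501 -0.1145  0.0945] {}
thumbscrew 0.51 [ 0.5398  0.1756 -0.001 ] {}
jar 0.64 [ 0.6623  0.2393 -0.0019] {}
lid 0.65 [ 0.6773 -0.1115  0.0984] {}
wrist 344.8830807110122 320.5396295685937 -0.053310566753323886 [[0.325, 0.914, 0.242, 0.279], [-0.946, 0.315, 0.083, -0.592], [0.0, -0.256, 0.967, 0.385], [0.0, 0.0, 0.0, 1.0]]
```

View pics/a_side.png

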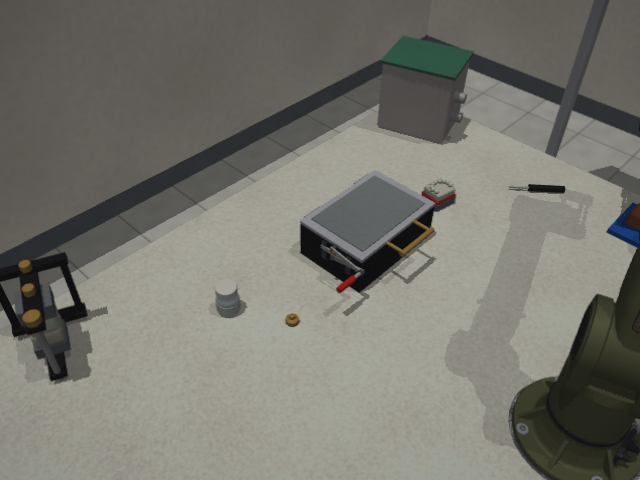

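View pics/a_top.png

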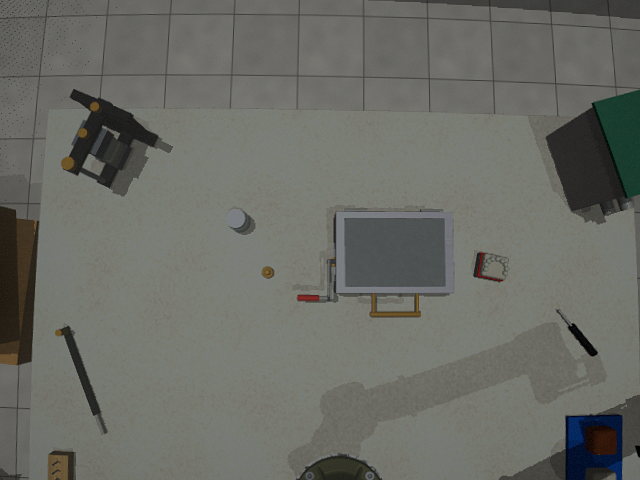

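Side view: case closed, front facing the robot, bar at about (415,240), red knee handle at (347,283). Top view: bar at (395,313), handle at (308,298), thumbscrew (267,271), jar (238,220), cast (490,266). Next I measure the yaw.

```bash
cat > h.py <<'E'
from plant import env
import numpy as np, cv2
def T(p): return np.array(p["cam_to_world"])
def rays(p,uv):
    K=np.array([[p["fx"],0,p["cx"]],[0,p["fy"],p["cy"]],[0,0,1.]])
    x=cv2.undistortPoints(np.array(uv,float).reshape(-1,1,2),K,np.array([p["k1"],0,0,0.]))[:,0]
    d=np.c_[x[:,0],-x[:,1],-np.ones(len(x))]
    return T(p)[:3,3], d@T(p)[:3,:3].T
def onz(p,uv,z):
    o,d=rays(p,uv); return o+d*((z-o[2])/d[:,2])[:,None]
def lm(p,l):
    return [(round(d["score"],2),(T(p)@np.r_[d["position"],1])[:3].round(4)) for d in env.landmark_of(l,p)[:2]]
def st():
    s=env.read_state(); print("t",round(s["clock"],2),"pos",np.round(s["position"],4),"rot",np.round(s["tool_rot"],2),"F",np.round(s["wrist_force"],1),"w",round(s["grip_width"],4)); return s
E
python3 - <<'E'
from h import *
for n in ["top","side"]:
    p=env.read_camera(n)
    m=env.silhouettes("lid",p)
    print([(round(x["score"],2),x["mask"].sum()) for x in m])
    mk=m[0]["mask"].astype(np.uint8)
    c=max(cv2.findContours(mk,0,1)[0],key=cv2.contourArea)[:,0]
    w=onz(p,c,0.100).astype(np.float32)[:,:2]
    w_=w
    r=cv2.minAreaRect((w*1000).astype(np.float32)); print(n,r)
    b=env.silhouettes("lid_bar",p); print([(round(x["score"],2),x["mask"].sum()) for x in b])
    print(lm(p,"lid_bar"),lm(p,"hinge"))
    hm=env.silhouettes("knee_handle",p); print([(round(x["score"],2),x["mask"].sum()) for x in hm])
E
```

```text
[(0.86, np.int64(10224))]
top ((559.472900390625, -107.0289306640625), (231.4796905517578, 271.59832763671875), 0.19173143804073334)
[(0.57, np.int64(10221))]
[(0.82, array([ 0.448 , -0.1151,  0.0984]))] [(0.67, array([ 0.6787, -0.1132,  0.0903])), (0.57, array([0.4834, 0.0755, 0.0754]))]
[(0.64, np.int64(324))]
[(0.88, np.int64(6768))]
side ((557.373291015625, -106.56097412109375), (238.9015655517578, 272.1885681152344), 0.36827552318573)
[(0.59, np.int64(6845))]
[(0.95, array([ 0.4537, -0.1133,  0.095 ]))] [(0.84, array([ 0.6779, -0.1082,  0.0969]))]
[(0.73, np.int64(436)), (0.38, np.int64(6638))]
```

```bash
python3 -m handwheel '[[[-3,-3,0],-10],[[-7,-7,0],-20],[[-11,-11,0],-30],[[-15,-15,0],-40],[[-19,-19,0],-50]]' 4
python3 - <<'E'
from h import *
s=st(); y=np.radians(s["tool_rot"][2])
d=np.array([0.445,-0.113])-s["position"][:2]
print(d@[np.cos(y),np.sin(y)],d@[np.sin(y),-np.cos(y)])
E
```

```text
clock: 2.58
position: [0.3302, -0.3713, 0.2448]
tool_rot: [180.0, -0.0, -20.7]
wrist_force: [1.0, 0.5, -0.2]
grip_width: 0.0454
t 2.58 pos [ 0.3302 -0.3713  0.2448] rot [ 1.7997e+02 -4.0000e-02 -2.0660e+01] F [ 1.   0.5 -0.2] w 0.0454
0.01626788770331037 -0.28224003157918504
```

```bash
python3 -m handwheel '[[[0.4,-6,0],-6],[[0.8,-12,0],-11],[[1.3,-18,0],-16],[[1.7,-24,0],-21.3],[[2.1,-28.7,0],-21.3]]' 
python3 - <<'E'
from h import *
s=st()
p=env.read_camera("wrist"); cv2.imwrite("pics/b.png",p["image"][:,:,::-1])
print(lm(p,"lid_bar"))
st()
E
```

```text
clock: 3.2
position: [0.4527, -0.11, 0.245]
tool_rot: [179.9, -0.1, 0.5]
wrist_force: [-0.3, -0.5, -0.1]
grip_width: 0.04
t 3.2 pos [ 0.4527 -0.11    0.245 ] rot [ 1.7995e+02 -6.0000e-02  4.6000e-01] F [-0.3 -0.5 -0.1] w 0.04
[(0.77, array([ 0.4524, -0.1129,  0.0961]))]
t 3.3 pos [ 0.454  -0.1066  0.2452] rot [-1.7993e+02 -1.2000e-01  8.7000e-01] F [-0.6 -0.4 -0. ] w 0.0398
```

View pics/b.png

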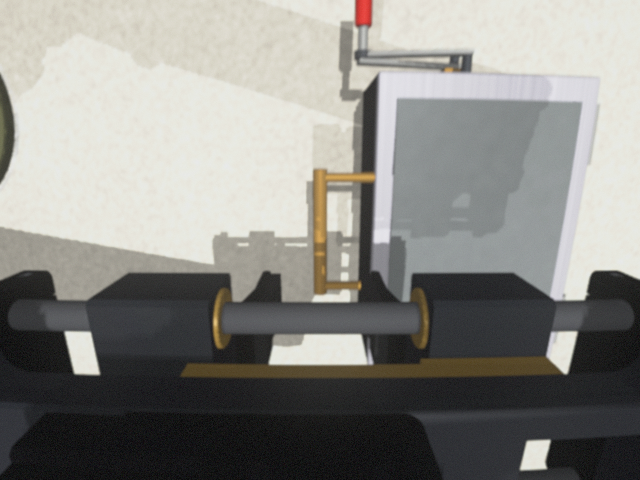

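The wrist view shows the bar at (320,230), centred between the jaws, lid on the right. Descending.

```bash
python3 -m handwheel '[[[0,0,2.5],0],[[0,0,5],0],[[0,0,7],0],[[0,0,8.5],0],[[0,0,9.5],0]]' 
python3 - <<'E'
from h import *
s=st()
p=env.read_camera("wrist"); cv2.imwrite("pics/c.png",p["image"][:,:,::-1])
print(lm(p,"lid_bar"))
st()
E
```

```text
clock: 3.92
position: [0.4517, -0.1129, 0.149]
tool_rot: [180.0, 0.0, 0.3]
wrist_force: [0.2, -0.2, -0.0]
grip_width: 0.0402
t 3.92 pos [ 0.4517 -0.1129  0.149 ] rot [1.8e+02 2.0e-02 2.9e-01] F [ 0.2 -0.2 -0. ] w 0.0402
[(0.77, array([ 0.4544, -0.1143,  0.0971]))]
t 4.03 pos [ 0.4513 -0.1126  0.1487] rot [-1.7997e+02  8.0000e-02  3.0000e-01] F [-0.6  1.   1. ] w 0.0403
```

View pics/c.png

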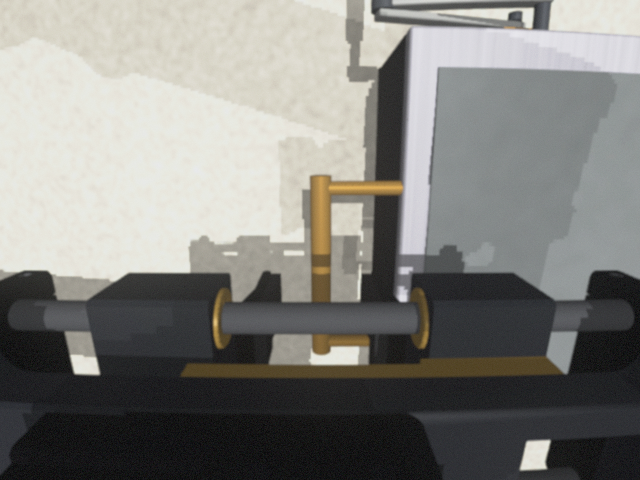

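Bar at column 321, centred in the jaws. Going down 5.1 cm, then closing.

```bash
python3 -m handwheel '[[[0,0,1.5],0],[[0.1,0,3],0],[[0.1,0,4.2],0],[[0.1,0,5.1],0],[[0.1,0,5.1],0]]' 
python3 -m handwheel '[[[0,0,0],0],[[0,0,0],0],[[0,0,0],0],[[0,0,0],0],[[0,0,0],0]]' 0
```

```text
clock: 4.65
position: [0.4524, -0.1124, 0.0977]
tool_rot: [-180.0, 0.1, 0.3]
wrist_force: [0.8, -0.3, 0.8]
grip_width: 0.04
clock: 5.28
position: [0.4518, -0.1127, 0.0986]
tool_rot: [180.0, 0.1, 0.3]
wrist_force: [-5.7, -0.1, 6.1]
grip_width: 0.0112
```

```bash
python3 -m handwheel '[[[0,0,-0.56],0],[[0.03,0,-1.12],0],[[0.11,0,-2.25],0],[[0.25,0,-3.36],0],[[0.45,0,-4.47],0]]'
```

```text
clock: 5.9
position: [0.4561, -0.1126, 0.1436]
tool_rot: [180.0, 0.2, 0.3]
wrist_force: [-5.1, -0.7, -8.4]
grip_width: 0.0111
```

```bash
python3 -c "
from math import *
for i in range(26,66,1):
  a=i*.02+.0
  print(round(a,2),round(22.5*(1-cos(a)),2),round(22.5*sin(a),2),end=' | ')
from h import *;st()"
```

```text
0.52 2.97 11.18 | 0.54 3.2 11.57 | 0.56 3.44 11.95 | 0.58 3.68 12.33 | 0.6 3.93 12.7 | 0.62 4.19 13.07 | 0.64 4.45 13.44 | 0.66 4.73 13.8 | 0.68 5.0 14.15 | 0.7 5.29 14.49 | 0.72 5.58 14.84 | 0.74 5.88 15.17 | 0.76 6.19 15.5 | 0.78 6.5 15.82 | 0.8 6.82 16.14 | 0.82 7.15 16.45 | 0.84 7.48 16.75 | 0.86 7.82 17.05 | 0.88 8.16 17.34 | 0.9 8.51 17.62 | 0.92 8.87 17.9 | 0.94 9.23 18.17 | 0.96 9.6 18.43 | 0.98 9.97 18.69 | 1.0 10.34 18.93 | 1.02 10.72 19.17 | 1.04 11.11 19.4 | 1.06 11.5 19.63 | 1.08 11.9 19.84 | 1.1 12.29 20.05 | 1.12 12.7 20.25 | 1.14 13.1 20.44 | 1.16 13.51 20.63 | 1.18 13.93 20.8 | 1.2 14.35 20.97 | 1.22 14.77 21.13 | 1.24 15.19 21.28 | 1.26 15.62 21.42 | 1.28 16.05 21.56 | 1.3 16.48 21.68 | t 5.9 pos [ 0.4561 -0.1126  0.1436] rot [1.7999e+02 1.7000e-01 3.0000e-01] F [-5.1 -0.7 -8.4] w 0.0111
```

```bash
python3 -m handwheel '[[[0.21,0,-1.1],0],[[0.51,0,-2.18],0],[[0.86,0,-3.25],0],[[1.28,0,-4.29],0],[[1.74,0,-5.32],0]]'
```

```text
clock: 6.52
position: [0.4732, -0.1125, 0.1969]
tool_rot: [180.0, 0.2, 0.3]
wrist_force: [-7.3, -1.1, -6.1]
grip_width: 0.011
```

```bash
python3 -m handwheel '[[[0.48,0,-1.0],0],[[1.04,0,-1.97],0],[[1.65,0,-2.92],0],[[2.31,0,-3.83],0],[[3.01,0,-4.71],0]]'
python3 -m handwheel '[[[0.74,0,-0.84],0],[[1.53,0,-1.64],0],[[2.36,0,-2.41],0],[[3.22,0,-3.13],0],[[4.12,0,-3.8],0]]'
```

```text
clock: 7.15
position: [0.5023, -0.1123, 0.2444]
tool_rot: [180.0, 0.4, 0.3]
wrist_force: [-12.2, -0.8, -1.4]
grip_width: 0.0111
clock: 7.78
position: [0.5431, -0.1118, 0.2846]
tool_rot: [179.9, 0.4, 0.3]
wrist_force: [-17.9, 0.9, 9.7]
grip_width: 0.0107
```

```bash
python3 -c "
import numpy as np
from scipy.optimize import least_squares as L
P=np.array([(.4518,.0986),( .4561,.1436),(.4732,.1969),(.5023,.2444),(.5431,.2846)])
for free in (0,1):
  f=lambda q:np.hypot(P[:,0]-q[0],P[:,1]-q[1])-(q[2] if free else .225)
  r=L(f,[.676,.098,.225]);print(r.x,r.fun, np.arctan2(P[:,1]-r.x[1],r.x[0]-P[:,0]))
"
```

```text
[0.67728053 0.1033527  0.225     ] [ 0.00053061 -0.00018748 -0.00050065 -0.00025008  0.00051053] [-0.02107498  0.17999642  0.42980435  0.6784338   0.93352094]
[0.68581132 0.0991776  0.23399549] [ 1.65431671e-05 -2.83124782e-05 -1.38615875e-06  2.57688031e-05
 -1.26133331e-05] [-0.00246826  0.1910256   0.43083276  0.66944664  0.91483408]
```

```bash
python3 -m handwheel '[[[0.7,0,-1.08],0],[[1.84,0,-1.82],0],[[3.03,0,-2.5],0],[[4.05,0,-3.0],0],[[4.05,0,-3.0],0]]'
```

```text
clock: 8.4
position: [0.5881, -0.1114, 0.3122]
tool_rot: [-179.9, -0.2, 0.3]
wrist_force: [0.2, -0.3, -8.3]
grip_width: 0.0108
```

```bash
python3 - <<'E'
from h import *
p=env.read_camera("side"); cv2.imwrite("pics/d.png",p["image"][:,:,::-1])
for l in ["lid_bar","knee_handle","hinge"]: print(l,lm(p,l))
st()
E
```

```text
lid_bar [(0.81, array([ 0.5888, -0.1115,  0.301 ]))]
knee_handle [(0.85, array([0.5622, 0.0798, 0.1513]))]
hinge [(0.97, array([ 0.6741, -0.1109,  0.0924]))]
t 8.6 pos [ 0.588  -0.1114  0.3122] rot [-179.99   -0.25    0.34] F [ 5.8 -0.4 -9.6] w 0.0109
```

View pics/d.png

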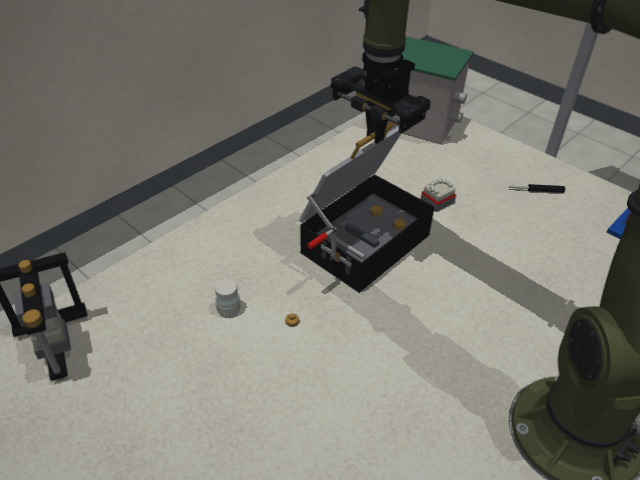

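The lid is at about 1.16 rad. The bar has slid or rolled about 8 mm toward the tips, which is still inside the pads. The knee is still folded to the front, handle at (318,240). Next I estimate the stop angle from the stay's geometry.

```bash
python3 - <<'E'
from h import *
from scipy.optimize import least_squares as L
p=env.read_camera("top")
k=lm(p,"knee_handle"); b=lm(p,"lid_bar"); print(k,b)
K1=np.array([.5622,.1513])
H=np.array([.6768,.095]); 
def R(t,a): # opening: -x rotates to +z
    c,s=np.cos(t),np.sin(t); x,z=a; return H+np.array([x*c+z*s, -x*s+z*c])
th=1.16
def res(q):
    a=q[:2];Lp=q[2:4]
    A0=R(0,a);A1=R(th,a);K0=np.array([.4829,.0805])
    return np.array([np.hypot(*(A0-K0))-.081,np.hypot(*(A1-K1))-.081,np.hypot(*(Lp-K0))-.081,np.hypot(*(Lp-K1))-.081,
      np.hypot(*(A0-Lp))-.162*np.sin(.372/2), *(0.5*(Lp-[.567,.0665]))])
r=L(res,[-.11,0,.567,.066]);print(r.x,r.fun*1000)
for t in np.arange(1.14,1.5,.02):
    print(round(t,2),np.hypot(*(R(t,r.x[:2])-r.x[2:])).round(4),end='|')
E
```

```text
[(0.8, array([0.5654, 0.0726, 0.1483]))] [(0.93, array([ 0.5912, -0.1129,  0.3035])), (0.42, array([0.5632, 0.0744, 0.1461]))]
[-1.13637494e-01 -4.15412147e-04  5.63689850e-01  6.74239342e-02] [ 0.48892836  2.76024467  0.84120821  2.88929651 -2.79278661 -1.655075
  0.46196709]
1.14 0.1461|1.16 0.1478|1.18 0.1496|1.2 0.1513|1.22 0.153|1.24 0.1548|1.26 0.1565|1.28 0.1581|1.3 0.1598|1.32 0.1614|1.34 0.1631|1.36 0.1647|1.38 0.1663|1.4 0.1679|1.42 0.1694|1.44 0.171|1.46 0.1725|1.48 0.174|1.5 0.1755|
```

```bash
python3 -m handwheel '[[[0.3,0,0],0],[[0.8,0,-0.1],0],[[1.3,0,-0.3],0],[[1.7,0,-0.45],0],[[1.7,0,-0.45],0]]'
python3 - <<'E'
from h import *
st();p=env.read_camera("side");print(lm(p,"knee_handle"),lm(p,"lid_bar"));st()
E
```

```text
clock: 9.38
position: [0.6021, -0.1113, 0.3178]
tool_rot: [180.0, 0.2, 0.3]
wrist_force: [-5.9, 1.6, 2.0]
grip_width: 0.0111
t 9.38 pos [ 0.6021 -0.1113  0.3178] rot [1.7997e+02 1.6000e-01 3.2000e-01] F [-5.9  1.6  2. ] w 0.0111
[(0.73, array([0.572 , 0.0747, 0.1497]))] [(0.56, array([ 0.603, -0.108,  0.309]))]
t 9.53 pos [ 0.6021 -0.1113  0.3178] rot [1.7997e+02 1.4000e-01 3.2000e-01] F [-6.2  1.8  0.6] w 0.0111
```

```bash
python3 -m handwheel '[[[0.3,0,-0.1],0],[[0.6,0,-0.2],0],[[0.9,0,-0.3],0],[[1.1,0,-0.38],0],[[1.25,0,-0.43],0]]'
python3 - <<'E'
from h import *
st();p=env.read_camera("side");print(lm(p,"knee_handle"),lm(p,"lid_bar"));st()
E
```

```text
clock: 10.15
position: [0.6143, -0.1112, 0.322]
tool_rot: [180.0, 0.2, 0.3]
wrist_force: [-6.9, 1.9, 1.8]
grip_width: 0.011
t 10.15 pos [ 0.6143 -0.1112  0.322 ] rot [179.98   0.21   0.32] F [-6.9  1.9  1.8] w 0.011
[(0.63, array([0.5812, 0.0765, 0.1489]))] [(0.6, array([ 0.6132, -0.1095,  0.3111]))]
t 10.3 pos [ 0.6144 -0.1112  0.322 ] rot [179.98   0.18   0.32] F [-7.1  1.2  0.4] w 0.0108
```

```bash
python3 -m handwheel '[[[0.2,0,-0.06],0],[[0.4,0,-0.12],0],[[0.55,0,-0.16],0],[[0.7,0,-0.2],0],[[0.8,0,-0.23],0]]'
python3 - <<'E'
from h import *
st();p=env.read_camera("side");print(lm(p,"knee_handle"),lm(p,"lid_bar"));st()
E
```

```text
clock: 10.92
position: [0.6224, -0.1111, 0.3244]
tool_rot: [180.0, 0.2, 0.3]
wrist_force: [-7.1, 2.2, 1.5]
grip_width: 0.011
t 10.93 pos [ 0.6224 -0.1111  0.3244] rot [179.98   0.18   0.32] F [-7.1  2.2  1.5] w 0.011
[(0.83, array([0.5892, 0.0753, 0.1487]))] [(0.58, array([ 0.6222, -0.1097,  0.3128]))]
t 11.07 pos [ 0.6225 -0.1111  0.3244] rot [1.7998e+02 1.5000e-01 3.2000e-01] F [-5.9  0.8  0.7] w 0.011
```

```bash
python3 -m handwheel '[[[0.1,0,-0.03],0],[[0.2,0,-0.05],0],[[0.3,0,-0.08],0],[[0.4,0,-0.1],0],[[0.5,0,-0.12],0]]'
python3 - <<'E'
from h import *
st();p=env.read_camera("side");print(lm(p,"knee_handle"),lm(p,"lid_bar"));st()
E
```

```text
clock: 11.7
position: [0.6274, -0.1111, 0.3257]
tool_rot: [180.0, 0.2, 0.3]
wrist_force: [-5.5, 1.2, 1.9]
grip_width: 0.011
t 11.7 pos [ 0.6274 -0.1111  0.3257] rot [1.7998e+02 1.6000e-01 3.2000e-01] F [-5.5  1.2  1.9] w 0.011
[(0.58, array([0.5953, 0.0757, 0.145 ]))] [(0.82, array([ 0.6251, -0.1087,  0.315 ])), (0.42, array([ 0.5401,  0.1751, -0.0008]))]
t 11.85 pos [ 0.6276 -0.1111  0.3258] rot [1.7998e+02 1.3000e-01 3.2000e-01] F [-5.6  2.   1.4] w 0.0107
```

```bash
python3 -m handwheel '[[[0.1,0,-0.02],0],[[0.15,0,-0.03],0],[[0.2,0,-0.04],0],[[0.25,0,-0.05],0],[[0.25,0,-0.05],0]]'
python3 - <<'E'
from h import *
st();p=env.read_camera("side");print(lm(p,"knee_handle"));st()
E
```

```text
clock: 12.48
position: [0.6302, -0.1111, 0.3264]
tool_rot: [180.0, 0.1, 0.3]
wrist_force: [-5.6, 1.0, 1.8]
grip_width: 0.0109
t 12.47 pos [ 0.6302 -0.1111  0.3264] rot [1.7998e+02 1.1000e-01 3.2000e-01] F [-5.6  1.   1.8] w 0.0109
[(0.92, array([0.5956, 0.08  , 0.1434]))]
t 12.57 pos [ 0.6302 -0.111   0.3264] rot [1.7998e+02 1.1000e-01 3.2000e-01] F [-5.6  1.1  1.3] w 0.0109
```

```bash
python3 -m handwheel '[[[0.05,0,-0.01],0],[[0.1,0,-0.02],0],[[0.15,0,-0.03],0],[[0.15,0,-0.03],0],[[0.15,0,-0.03],0]]'
```

```text
clock: 13.2
position: [0.6317, -0.111, 0.3267]
tool_rot: [180.0, 0.1, 0.3]
wrist_force: [-5.6, 1.7, 1.0]
grip_width: 0.011
```

```bash
python3 -m handwheel '[[[0.05,0,-0.01],0],[[0.1,0,-0.02],0],[[0.15,0,-0.03],0],[[0.15,0,-0.03],0],[[0.15,0,-0.03],0]]'
python3 - <<'E'
from h import *
st();p=env.read_camera("side");print(lm(p,"knee_handle"));st()
E
```

```text
clock: 13.82
position: [0.6334, -0.111, 0.3271]
tool_rot: [180.0, 0.1, 0.3]
wrist_force: [-5.6, 2.9, 3.0]
grip_width: 0.0109
t 13.82 pos [ 0.6334 -0.111   0.3271] rot [1.7998e+02 8.0000e-02 3.2000e-01] F [-5.6  2.9  3. ] w 0.0109
[(0.83, array([0.5998, 0.0772, 0.1426])), (0.55, array([ 0.6345, -0.1108,  0.3161]))]
t 13.93 pos [ 0.6334 -0.111   0.3272] rot [1.7998e+02 7.0000e-02 3.2000e-01] F [-5.   2.1  1.6] w 0.0112
```

```bash
python3 -m handwheel '[[[0.05,0,-0.01],0],[[0.1,0,-0.02],0],[[0.15,0,-0.03],0],[[0.15,0,-0.03],0],[[0.15,0,-0.03],0]]'
```

```text
clock: 14.55
position: [0.6352, -0.111, 0.3275]
tool_rot: [180.0, 0.0, 0.3]
wrist_force: [-4.8, 1.3, 1.7]
grip_width: 0.0109
```

```bash
python3 -m handwheel '[[[0.05,0,-0.01],0],[[0.1,0,-0.02],0],[[0.1,0,-0.02],0],[[0.1,0,-0.02],0],[[0.1,0,-0.02],0]]'
```

```text
clock: 15.18
position: [0.6363, -0.111, 0.3277]
tool_rot: [180.0, 0.0, 0.3]
wrist_force: [-7.4, 1.9, 6.8]
grip_width: 0.0111
```

```bash
python3 -m handwheel '[[[0.05,0,-0.01],0],[[0.1,0,-0.02],0],[[0.1,0,-0.02],0],[[0.1,0,-0.02],0],[[0.1,0,-0.02],0]]'
```

```text
clock: 15.8
position: [0.6364, -0.111, 0.3277]
tool_rot: [180.0, 0.2, 0.3]
wrist_force: [-10.5, 2.3, 5.8]
grip_width: 0.0111
```

```bash
python3 - <<'E'
from h import *
p=env.read_camera("side");print(lm(p,"knee_handle"),lm(p,"stay_lower"));cv2.imwrite("pics/e.png",p["image"][130:330,200:500,::-1].repeat(2,0).repeat(2,1));st()
E
```

```text
[(0.76, array([0.613 , 0.0804, 0.1361]))] [(0.97, array([0.5707, 0.025 , 0.0693]))]
t 15.95 pos [ 0.6364 -0.1109  0.3277] rot [1.7998e+02 1.5000e-01 3.3000e-01] F [-9.6  0.9  6.8] w 0.0108
```

View pics/e.png

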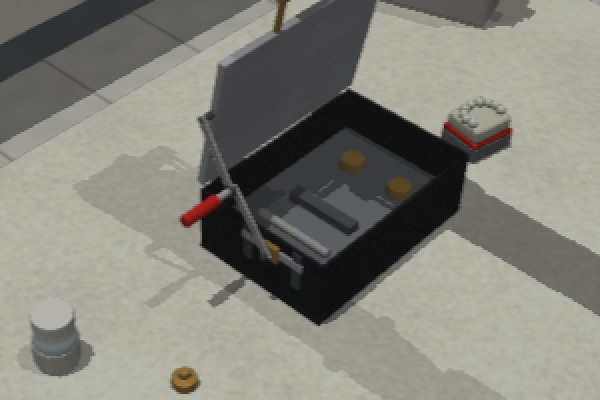

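The stay is straight: links in line from (205,115) to (265,255), knee on the midpoint. Stop at about 1.39 rad. Now easing down.

```bash
python3 -m handwheel '[[[-0.4,0,0.08],0],[[-0.8,0,0.17],0],[[-1.2,0,0.26],0],[[-1.5,0,0.33],0],[[-1.8,0,0.41],0]]'
python3 - <<'E'
from h import *
st();p=env.read_camera("side");print(lm(p,"knee_handle"));st()
E
```

```text
clock: 16.58
position: [0.6227, -0.1112, 0.3247]
tool_rot: [180.0, -0.5, 0.3]
wrist_force: [3.2, 1.2, 6.3]
grip_width: 0.0111
t 16.57 pos [ 0.6227 -0.1112  0.3247] rot [179.96  -0.53   0.34] F [3.2 1.2 6.3] w 0.0111
[(0.74, array([0.621 , 0.078 , 0.1245]))]
t 16.68 pos [ 0.6224 -0.1112  0.3247] rot [179.96  -0.49   0.33] F [1.6 1.6 5.7] w 0.0109
```

```bash
python3 -m handwheel '[[[-0.2,0,0.05],0],[[-0.4,0,0.1],0],[[-0.6,0,0.16],0],[[-0.75,0,0.2],0],[[-0.75,0,0.2],0]]'
```

```text
clock: 17.3
position: [0.6153, -0.1112, 0.3227]
tool_rot: [180.0, -0.5, 0.3]
wrist_force: [3.1, 1.3, 6.1]
grip_width: 0.0113
```

```bash
python3 -m handwheel '[[[-0.05,0,0.02],0],[[-0.1,0,0.03],0],[[-0.15,0,0.05],0],[[-0.15,0,0.05],0],[[-0.15,0,0.05],0]]'
python3 - <<'E'
from h import *
st();p=env.read_camera("side");print(lm(p,"knee_handle"));st()
E
```

```text
clock: 17.92
position: [0.6138, -0.1112, 0.3223]
tool_rot: [180.0, -0.5, 0.3]
wrist_force: [2.8, 2.3, 6.7]
grip_width: 0.0108
t 17.93 pos [ 0.6138 -0.1112  0.3223] rot [179.96  -0.52   0.34] F [2.8 2.3 6.7] w 0.0108
[(0.76, array([0.6253, 0.0775, 0.1207]))]
t 18.02 pos [ 0.6138 -0.1112  0.3223] rot [179.96  -0.52   0.34] F [2.7 1.5 6.5] w 0.0109
```

```bash
python3 -m handwheel '[[[-0.05,0,0.02],0],[[-0.1,0,0.03],0],[[-0.15,0,0.05],0],[[-0.2,0,0.06],0],[[-0.2,0,0.06],0]]'
```

```text
clock: 18.65
position: [0.6117, -0.1113, 0.3216]
tool_rot: [180.0, -0.5, 0.3]
wrist_force: [2.1, 1.4, 6.0]
grip_width: 0.0112
```

```bash
python3 -m handwheel '[[[-0.05,0,0.02],0],[[-0.1,0,0.03],0],[[-0.15,0,0.05],0],[[-0.15,0,0.05],0],[[-0.15,0,0.05],0]]'
```

```text
clock: 19.27
position: [0.6103, -0.1113, 0.3211]
tool_rot: [180.0, -0.5, 0.3]
wrist_force: [1.7, 1.1, 7.2]
grip_width: 0.0109
```

```bash
python3 -m handwheel '[[[-0.05,0,0.02],0],[[-0.1,0,0.03],0],[[-0.15,0,0.05],0],[[-0.15,0,0.05],0],[[-0.15,0,0.05],0]]'
```

```text
clock: 19.9
position: [0.609, -0.1113, 0.3207]
tool_rot: [180.0, -0.5, 0.3]
wrist_force: [4.1, 1.2, 6.7]
grip_width: 0.0107
```

```bash
python3 -m handwheel '[[[-0.05,0,0.02],0],[[-0.1,0,0.03],0],[[-0.1,0,0.03],0],[[-0.1,0,0.03],0],[[-0.1,0,0.03],0]]'
```

```text
clock: 20.52
position: [0.6086, -0.1113, 0.3206]
tool_rot: [180.0, -0.6, 0.3]
wrist_force: [4.5, 1.1, 5.5]
grip_width: 0.0107
```

```bash
python3 -m handwheel '[[[-0.05,0,0.01],0],[[-0.06,0,0.02],0],[[-0.06,0,0.02],0],[[-0.06,0,0.02],0],[[-0.06,0,0.02],0]]'
python3 - <<'E'
from h import *
st();p=env.read_camera("side");print(lm(p,"knee_handle"),lm(p,"stay_lower"));cv2.imwrite("pics/f.png",p["image"][130:330,200:500,::-1].repeat(2,0).repeat(2,1));st()
E
```

```text
clock: 21.15
position: [0.6083, -0.1113, 0.3204]
tool_rot: [180.0, -0.7, 0.3]
wrist_force: [6.1, 1.8, 6.6]
grip_width: 0.0113
t 21.15 pos [ 0.6083 -0.1113  0.3204] rot [179.95  -0.68   0.34] F [6.1 1.8 6.6] w 0.0113
[(0.86, array([0.6274, 0.0802, 0.1199]))] [(0.76, array([0.5688, 0.0249, 0.0712]))]
t 21.3 pos [ 0.6083 -0.1113  0.3204] rot [179.95  -0.68   0.34] F [ 5.9 -0.1  5.8] w 0.0106
```

View pics/f.png

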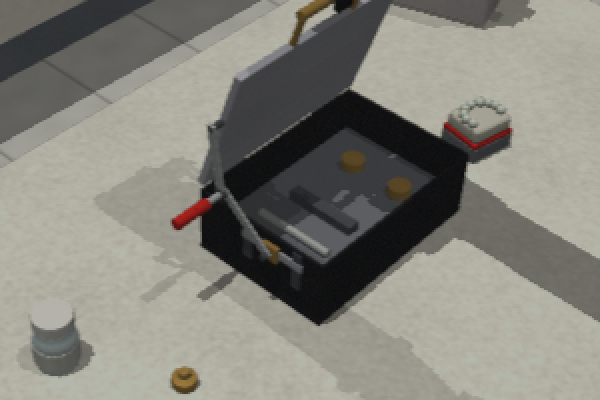

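Knee locked over-centre to the back and the force has risen, so the lid rests on the stay. Letting go.

```bash
python3 -m handwheel '[[[0,0,0],0],[[0,0,0],0],[[0,0,0],0],[[0,0,0],0],[[0,0,0],0]]' 4
python3 - <<'E'
from h import *
st();p=env.read_camera("side");print(lm(p,"knee_handle"),lm(p,"stay_lower"),lm(p,"lid_bar"));p=env.read_camera("wrist");cv2.imwrite("pics/g.png",p["image"][:,:,::-1]);st()
E
```

```text
clock: 21.92
position: [0.6043, -0.1119, 0.3167]
tool_rot: [180.0, 0.0, 0.3]
wrist_force: [-0.4, -0.5, -0.5]
grip_width: 0.0396
t 21.93 pos [ 0.6043 -0.1119  0.3167] rot [1.8e+02 3.0e-02 3.0e-01] F [-0.4 -0.5 -0.5] w 0.0396
[(0.67, array([0.6269, 0.0786, 0.1207])), (0.42, array([ 5.595e-01, -3.613e-01,  4.000e-04]))] [(0.56, array([0.5698, 0.0248, 0.0713]))] [(0.73, array([ 0.6073, -0.1105,  0.3084]))]
t 22.18 pos [ 0.6044 -0.1118  0.3169] rot [179.99   0.     0.31] F [ 0.2 -0.2 -0.5] w 0.0399
```

View pics/g.png

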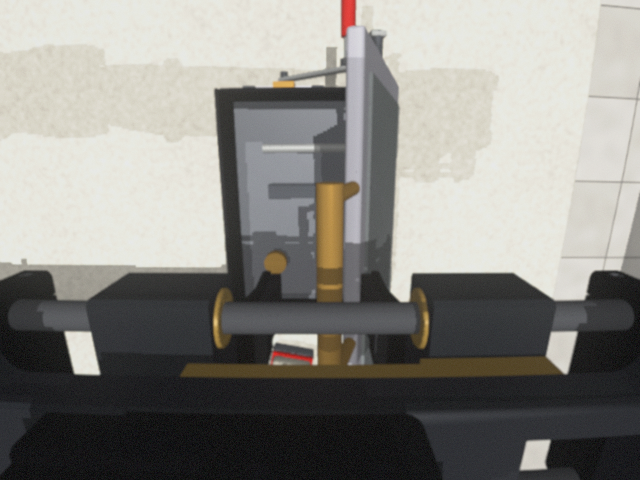

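Hand opened and the lid stays put. The bar, near column 330, is about 4 mm toward the back of the jaws. I recentre, regrip and lift to just under the stop.

```bash
python3 -m handwheel '[[[0.2,0,0],0],[[0.4,0,0],0],[[0.4,0,0],0],[[0.4,0,0],0],[[0.4,0,0],0]]' 4
python3 -m handwheel '[[[0,0,0],0],[[0,0,0],0],[[0,0,0],0],[[0,0,0],0],[[0,0,0],0]]' 0
```

```text
clock: 22.8
position: [0.6085, -0.1117, 0.317]
tool_rot: [180.0, 0.0, 0.3]
wrist_force: [0.3, -0.4, 0.6]
grip_width: 0.0403
clock: 23.42
position: [0.6085, -0.1118, 0.3169]
tool_rot: [180.0, 0.0, 0.3]
wrist_force: [-0.3, -0.2, 0.7]
grip_width: 0.011
```

```bash
python3 -m handwheel '[[[0.4,0,-0.12],0],[[0.8,0,-0.24],0],[[1.2,0,-0.36],0],[[1.6,0,-0.46],0],[[2,0,-0.56],0]]'
python3 - <<'E'
from h import *
st();p=env.read_camera("side");print(lm(p,"knee_handle"));st()
E
```

```text
clock: 24.05
position: [0.6259, -0.1116, 0.3218]
tool_rot: [-180.0, 0.4, 0.3]
wrist_force: [-7.9, 1.0, 1.3]
grip_width: 0.011
t 24.05 pos [ 0.6259 -0.1116  0.3218] rot [-180.      0.44    0.3 ] F [-7.9  1.   1.3] w 0.011
[(0.86, array([0.6231, 0.0775, 0.1274]))]
t 24.15 pos [ 0.6264 -0.1116  0.322 ] rot [-179.99    0.38    0.31] F [-6.6 -0.1  2. ] w 0.011
```

```bash
python3 -m handwheel '[[[0.2,0,-0.05],0],[[0.4,0,-0.1],0],[[0.6,0,-0.15],0],[[0.75,0,-0.18],0],[[0.8,0,-0.19],0]]'
python3 - <<'E'
from h import *
st();p=env.read_camera("side");print(lm(p,"knee_handle"));st()
E
```

```text
clock: 24.78
position: [0.6337, -0.1115, 0.3237]
tool_rot: [-180.0, 0.5, 0.3]
wrist_force: [-8.4, 0.3, 1.6]
grip_width: 0.0109
t 24.77 pos [ 0.6337 -0.1115  0.3237] rot [-180.      0.46    0.31] F [-8.4  0.3  1.6] w 0.0109
[]
t 24.88 pos [ 0.6338 -0.1115  0.3238] rot [180.     0.44   0.31] F [-8.1  0.7  1.4] w 0.0113
```

```bash
python3 -m handwheel '[[[0.05,0,-0.01],0],[[0.1,0,-0.02],0],[[0.12,0,-0.02],0],[[0.12,0,-0.02],0],[[0.12,0,-0.02],0]]'
python3 - <<'E'
from h import *
st();p=env.read_camera("side");print(lm(p,"knee_handle"));p=env.read_camera("top");print(lm(p,"knee_handle"));st()
E
```

```text
clock: 25.5
position: [0.6348, -0.1115, 0.324]
tool_rot: [-180.0, 0.5, 0.3]
wrist_force: [-8.7, 1.1, 1.7]
grip_width: 0.0111
t 25.5 pos [ 0.6348 -0.1115  0.324 ] rot [-180.      0.46    0.31] F [-8.7  1.1  1.7] w 0.0111
[(0.94, array([0.6171, 0.0769, 0.1307]))]
[(0.61, array([0.6163, 0.0767, 0.1261]))]
t 25.7 pos [ 0.6348 -0.1115  0.324 ] rot [-180.      0.46    0.31] F [-8.   0.2  1.8] w 0.0111
```

Lid at 1.384 rad, just under the stop, with the knee 8 mm behind straight. Letting go and going up.

```bash
python3 -m handwheel '[[[0,0,0],0],[[0,0,0],0],[[0,0,0],0],[[0,0,0],0],[[0,0,0],0]]' 4
python3 -m handwheel '[[[-0.1,0,-1],0],[[-0.1,0,-3],0],[[-0.1,0,-5],0],[[-0.1,0,-7],0],[[-0.1,0,-8],0]]'
python3 - <<'E'
from h import *
st();p=env.read_camera("side");print(lm(p,"knee_handle"),lm(p,"lid_bar"));p=env.read_camera("top");print(lm(p,"knee_handle"));st()
E
```

```text
clock: 26.32
position: [0.6378, -0.1116, 0.3246]
tool_rot: [180.0, -0.0, 0.3]
wrist_force: [0.0, -0.2, 0.4]
grip_width: 0.0394
clock: 26.95
position: [0.637, -0.1114, 0.4066]
tool_rot: [180.0, -0.1, 0.3]
wrist_force: [0.5, 0.3, 0.9]
grip_width: 0.0398
t 26.95 pos [ 0.637  -0.1114  0.4066] rot [ 1.7998e+02 -1.4000e-01  3.1000e-01] F [0.5 0.3 0.9] w 0.0398
[(0.89, array([0.6144, 0.0792, 0.1331]))] [(0.82, array([ 0.6322, -0.1123,  0.3157]))]
[(0.66, array([0.6164, 0.0742, 0.1275]))]
t 27.2 pos [ 0.6365 -0.1116  0.4038] rot [-1.8e+02  7.0e-02  3.2e-01] F [ 0.6  0.1 -0.3] w 0.0401
```

```bash
python3 -m handwheel '[[[0.5,-3,0],0],[[1.2,-8,0],0],[[2,-13,0],0],[[2.8,-17.5,0],0],[[3.2,-20,0],0]]' 0
python3 -m handwheel '[[[0,0,2],0],[[0,0,7],0],[[0,0,12],0],[[0,0,17],0],[[0,0,20],0]]'
python3 - <<'E'
from h import *
st();p=env.read_camera("side");print(lm(p,"knee_handle"),lm(p,"lid_bar"));cv2.imwrite("pics/h.png",p["image"][100:340,180:500,::-1].repeat(2,0).repeat(2,1));p=env.read_camera("top");print(lm(p,"knee_handle"));st()
E
```

```text
clock: 27.82
position: [0.667, 0.0919, 0.4035]
tool_rot: [-180.0, 0.1, 0.5]
wrist_force: [-0.3, -0.2, -0.1]
grip_width: 0.0024
clock: 28.45
position: [0.6657, 0.0877, 0.2005]
tool_rot: [179.9, 0.3, 0.3]
wrist_force: [0.6, -0.4, 0.6]
grip_width: 0.0003
t 28.45 pos [0.6657 0.0877 0.2005] rot [179.94   0.29   0.31] F [ 0.6 -0.4  0.6] w 0.0003
[(0.8, array([0.618 , 0.0797, 0.1338]))] [(0.95, array([ 0.6342, -0.1093,  0.3164]))]
[(0.47, array([ 0.5611, -0.3617, -0.0017]))]
t 28.7 pos [0.6681 0.0888 0.2059] rot [-1.7998e+02 -9.0000e-02  3.1000e-01] F [0.9 0.7 0.4] w 0.0004
```

View pics/h.png

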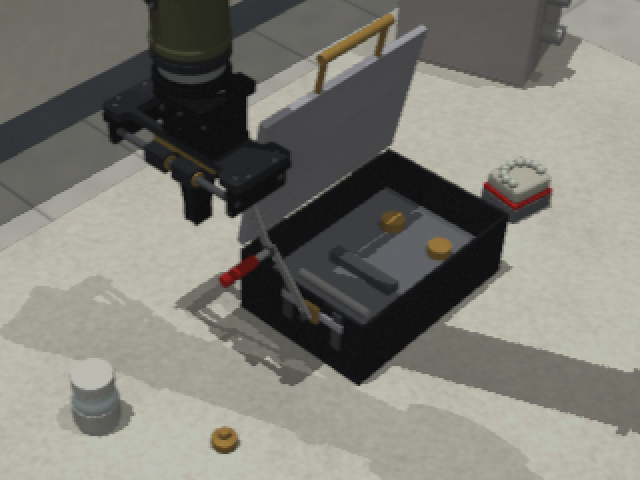

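The closed fingers hang behind the handle (handle at (245,270), fingertip at (195,215) in the crop), clear of the stay. Going down.

```bash
python3 -m handwheel '[[[0,-0.2,1.5],0],[[0,-0.2,3],0],[[0,-0.2,4.5],0],[[0,-0.2,6],0],[[0,-0.2,7],0]]'
python3 -m handwheel '[[[-0.3,0,0],0],[[-0.6,0,0],0],[[-1,0,0],0],[[-1.4,0,0],0],[[-1.8,0,0],0]]'
python3 - <<'E'
from h import *
st();p=env.read_camera("side");print(lm(p,"knee_handle"));cv2.imwrite("pics/i.png",p["image"][100:340,180:500,::-1].repeat(2,0).repeat(2,1));st()
E
```

```text
clock: 29.32
position: [0.6671, 0.0904, 0.133]
tool_rot: [180.0, 0.1, 0.3]
wrist_force: [-0.5, 0.3, 0.7]
grip_width: 0.0006
clock: 29.95
position: [0.6493, 0.0905, 0.1349]
tool_rot: [180.0, -0.0, 0.3]
wrist_force: [-0.3, -0.2, -0.4]
grip_width: 0.0004
t 29.95 pos [0.6493 0.0905 0.1349] rot [ 1.7999e+02 -2.0000e-02  3.1000e-01] F [-0.3 -0.2 -0.4] w 0.0004
[(0.62, array([0.6158, 0.0786, 0.1295])), (0.44, array([ 0.6807, -0.1114,  0.0932]))]
t 30.05 pos [0.6492 0.0905 0.1348] rot [ 1.7998e+02 -1.0000e-02  3.2000e-01] F [ 0.1 -0.2 -0. ] w 0.0005
```

View pics/i.png

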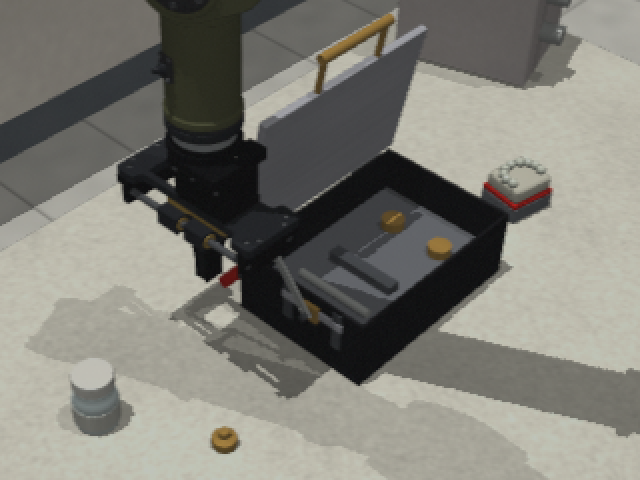

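```bash
python3 -m handwheel '[[[-0.25,0,0],0],[[-0.5,0,0],0],[[-0.75,0,0],0],[[-0.95,0,0],0],[[-1.1,0,0],0]]'
```

```text
clock: 30.68
position: [0.6385, 0.0904, 0.1346]
tool_rot: [180.0, -0.0, 0.3]
wrist_force: [-0.6, 0.4, -0.3]
grip_width: 0.0008
```

```bash
python3 -m handwheel '[[[-0.06,0,0],0],[[-0.12,0,0],0],[[-0.18,0,0],0],[[-0.25,0,0],0],[[-0.3,0,0],0]]'
```

```text
clock: 31.3
position: [0.6355, 0.0904, 0.1346]
tool_rot: [180.0, 0.0, 0.3]
wrist_force: [-0.4, 0.5, 0.3]
grip_width: 0.0005
```

```bash
python3 -m handwheel '[[[-0.08,0,0],0],[[-0.15,0,0],0],[[-0.22,0,0],0],[[-0.3,0,0],0],[[-0.35,0,0],0]]'
```

```text
clock: 31.92
position: [0.6321, 0.0904, 0.1347]
tool_rot: [180.0, -0.0, 0.3]
wrist_force: [0.2, 0.3, 1.0]
grip_width: 0.0008
```

```bash
python3 -m handwheel '[[[-0.06,0,0],0],[[-0.12,0,0],0],[[-0.18,0,0],0],[[-0.25,0,0],0],[[-0.3,0,0],0]]'
python3 - <<'E'
from h import *
st();p=env.read_camera("side");print(lm(p,"knee_handle"));cv2.imwrite("pics/j.png",p["image"][100:340,180:500,::-1].repeat(2,0).repeat(2,1));st()
E
```

```text
clock: 32.55
position: [0.6305, 0.0905, 0.1356]
tool_rot: [-180.0, -0.2, 0.3]
wrist_force: [6.2, 0.3, 2.7]
grip_width: 0.0005
t 32.55 pos [0.6305 0.0905 0.1356] rot [-179.98   -0.2     0.3 ] F [6.2 0.3 2.7] w 0.0005
[(0.52, array([0.6152, 0.0753, 0.1359]))]
t 32.65 pos [0.6305 0.0905 0.1356] rot [-179.98   -0.2     0.3 ] F [5.3 0.3 2.6] w 0.0
```

View pics/j.png

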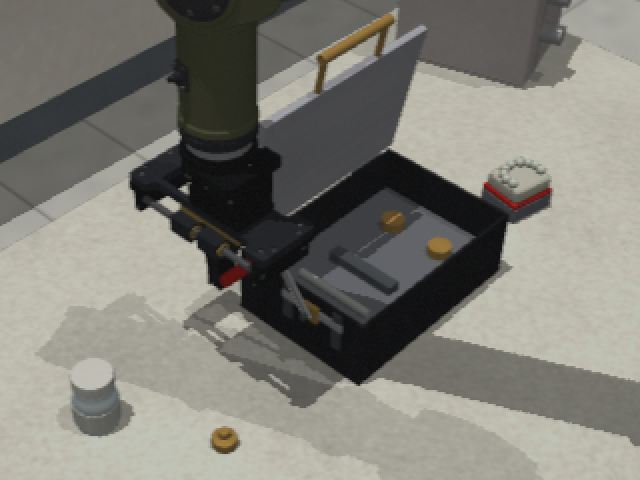

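```bash
python3 -m handwheel '[[[-0.03,0,0],0],[[-0.06,0,0],0],[[-0.09,0,0],0],[[-0.12,0,0],0],[[-0.12,0,0],0]]'
```

```text
clock: 33.28
position: [0.6299, 0.0905, 0.136]
tool_rot: [-180.0, -0.3, 0.3]
wrist_force: [6.4, 0.3, 3.3]
grip_width: 0.0003
```

```bash
python3 -m handwheel '[[[-0.03,0,0],0],[[-0.06,0,0],0],[[-0.09,0,0],0],[[-0.12,0,0],0],[[-0.15,0,0],0]]'
python3 - <<'E'
from h import *
st();p=env.read_camera("side");print(lm(p,"knee_handle"),lm(p,"stay_lower"),lm(p,"lid_bar"));st()
E
```

```text
clock: 33.9
position: [0.6291, 0.0905, 0.1365]
tool_rot: [-180.0, -0.4, 0.3]
wrist_force: [7.0, -0.9, 4.4]
grip_width: 0.0004
t 33.9 pos [0.6291 0.0905 0.1365] rot [-179.96   -0.38    0.29] F [ 7.  -0.9  4.4] w 0.0004
[(0.47, array([0.6122, 0.0788, 0.1352]))] [(0.5, array([0.5699, 0.0268, 0.0697]))] [(0.77, array([ 0.6365, -0.1089,  0.3171]))]
t 34.1 pos [0.6291 0.0905 0.1365] rot [-179.96   -0.38    0.29] F [6.7 0.8 3.9] w 0.0007
```

```bash
python3 -m handwheel '[[[-0.04,0,0],0],[[-0.08,0,0],0],[[-0.12,0,0],0],[[-0.16,0,0],0],[[-0.2,0,0],0]]'
```

```text
clock: 34.72
position: [0.6277, 0.0905, 0.1371]
tool_rot: [-180.0, -0.5, 0.3]
wrist_force: [8.3, 0.1, 5.9]
grip_width: 0.0004
```

```bash
python3 -m handwheel '[[[-0.04,0,0],0],[[-0.08,0,0],0],[[-0.12,0,0],0],[[-0.16,0,0],0],[[-0.2,0,0],0]]'
python3 - <<'E'
from h import *
st();p=env.read_camera("side");print(lm(p,"knee_handle"),lm(p,"stay_lower"),lm(p,"lid_bar"));st()
E
```

```text
clock: 35.35
position: [0.6263, 0.0905, 0.1377]
tool_rot: [-180.0, -0.5, 0.3]
wrist_force: [8.8, 0.2, 8.1]
grip_width: 0.0004
t 35.35 pos [0.6263 0.0905 0.1377] rot [-179.96   -0.55    0.28] F [8.8 0.2 8.1] w 0.0004
[(0.62, array([0.6119, 0.0795, 0.1381]))] [(0.46, array([0.5714, 0.0246, 0.0704]))] [(0.95, array([ 0.632 , -0.1089,  0.3161]))]
t 35.55 pos [0.6263 0.0905 0.1378] rot [-179.96   -0.54    0.27] F [ 8.4 -0.5  7.8] w 0.0003
```

The rising handle is dragging the fingertip up by friction, so I now follow its arc upward too.

```bash
python3 -m handwheel '[[[0,0,-0.1],0],[[-0.05,0,-0.2],0],[[-0.1,0,-0.28],0],[[-0.15,0,-0.34],0],[[-0.2,0,-0.4],0]]'
python3 - <<'E'
from h import *
st();p=env.read_camera("side");print(lm(p,"knee_handle"),lm(p,"stay_lower"),lm(p,"lid_bar"));st()
E
```

```text
clock: 36.17
position: [0.6205, 0.0903, 0.1385]
tool_rot: [180.0, -0.0, 0.3]
wrist_force: [3.9, 0.3, 1.6]
grip_width: 0.0006
t 36.17 pos [0.6205 0.0903 0.1385] rot [ 1.8e+02 -1.0e-02  3.1e-01] F [3.9 0.3 1.6] w 0.0006
[(0.56, array([0.5692, 0.0257, 0.0702]))] [(0.52, array([0.5681, 0.0247, 0.0707]))] [(0.93, array([ 0.633 , -0.1094,  0.315 ]))]
t 36.38 pos [0.6205 0.0902 0.1385] rot [ 1.8e+02 -1.0e-02  3.1e-01] F [ 4.8 -0.   2.3] w 0.0004
```

```bash
python3 -m handwheel '[[[-0.1,0,-0.06],0],[[-0.2,0,-0.12],0],[[-0.3,0,-0.18],0],[[-0.4,0,-0.24],0],[[-0.5,0,-0.3],0]]'
python3 -m handwheel '[[[-0.1,0,-0.06],0],[[-0.2,0,-0.12],0],[[-0.3,0,-0.18],0],[[-0.4,0,-0.24],0],[[-0.4,0,-0.24],0]]'
python3 - <<'E'
from h import *
st();p=env.read_camera("side");print(lm(p,"knee_handle"),lm(p,"lid_bar"));cv2.imwrite("pics/k.png",p["image"][100:340,180:500,::-1].repeat(2,0).repeat(2,1));st()
E
```

```text
clock: 37.0
position: [0.6153, 0.0902, 0.1416]
tool_rot: [180.0, -0.0, 0.3]
wrist_force: [5.1, 0.1, 1.1]
grip_width: 0.0007
clock: 37.62
position: [0.6112, 0.0901, 0.1438]
tool_rot: [180.0, 0.0, 0.3]
wrist_force: [5.2, -0.3, 0.4]
grip_width: 0.0002
t 37.62 pos [0.6112 0.0901 0.1438] rot [1.7998e+02 2.0000e-02 3.1000e-01] F [ 5.2 -0.3  0.4] w 0.0002
[(0.65, array([0.5938, 0.0783, 0.1446]))] [(0.87, array([ 0.6283, -0.1128,  0.3149]))]
t 37.77 pos [0.6112 0.0901 0.1438] rot [1.7998e+02 3.0000e-02 3.1000e-01] F [ 5.1 -0.5  0.9] w 0.0003
```

View pics/k.png

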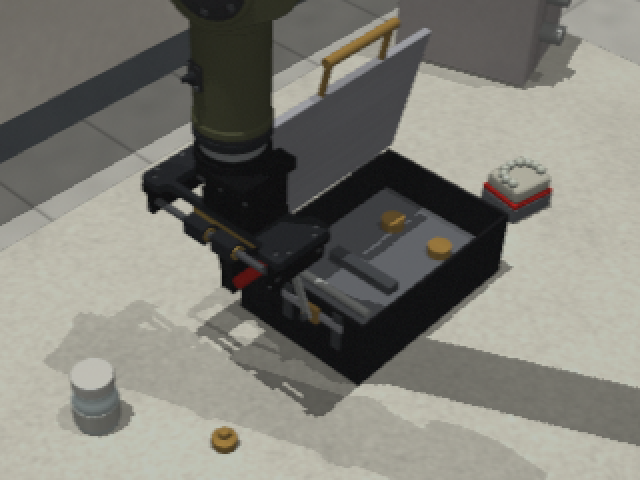

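The knee is about 17 mm past straight to the front and the lid has been drawn down slightly. I retreat and return to the bar.

```bash
python3 -m handwheel '[[[1.5,0,0],0],[[3,0,-1],0],[[3,0,-6],0],[[3,0,-11.5],0],[[3,0,-17],0]]'
python3 -m handwheel '[[[0,0,-5],0],[[0,0,-9],0],[[0,5,-9],0],[[0,10.5,-9],0],[[-0.5,16,-9],0]]' 4
python3 -m handwheel '[[[-0.5,2,0],0],[[-0.7,4.2,0],0],[[-0.7,4.2,0],0],[[-0.7,4.2,1],0],[[-0.7,4.2,2],0]]'
python3 - <<'E'
from h import *
st();p=env.read_camera("side");print(lm(p,"knee_handle"),lm(p,"lid_bar"));p=env.read_camera("wrist");print(lm(p,"lid_bar"));cv2.imwrite("pics/l.png",p["image"][:,:,::-1]);p=env.read_camera("top");print(lm(p,"lid_bar"));st()
E
```

```text
clock: 38.4
position: [0.639, 0.0909, 0.3142]
tool_rot: [180.0, 0.4, 0.4]
wrist_force: [0.0, 0.2, 0.1]
grip_width: 0.0005
clock: 39.02
position: [0.6355, -0.0701, 0.4025]
tool_rot: [-179.9, 0.3, 0.4]
wrist_force: [0.2, 0.2, 0.7]
grip_width: 0.0375
clock: 39.65
position: [0.6305, -0.1094, 0.3832]
tool_rot: [-180.0, 0.0, 0.5]
wrist_force: [0.6, 0.3, 1.1]
grip_width: 0.04
t 39.65 pos [ 0.6305 -0.1094  0.3832] rot [-1.7996e+02  3.0000e-02  4.9000e-01] F [0.6 0.3 1.1] w 0.04
[(0.76, array([0.5951, 0.0761, 0.1445]))] [(0.96, array([ 0.629 , -0.111 ,  0.3151]))]
[(0.64, array([ 0.6311, -0.1148,  0.3148]))]
[(0.56, array([ 0.6244, -0.1105,  0.3156]))]
t 40.0 pos [ 0.6306 -0.1114  0.3844] rot [ 1.7999e+02 -3.0000e-02  3.2000e-01] F [ 0.4 -0.5 -0.8] w 0.04
```

View pics/l.png

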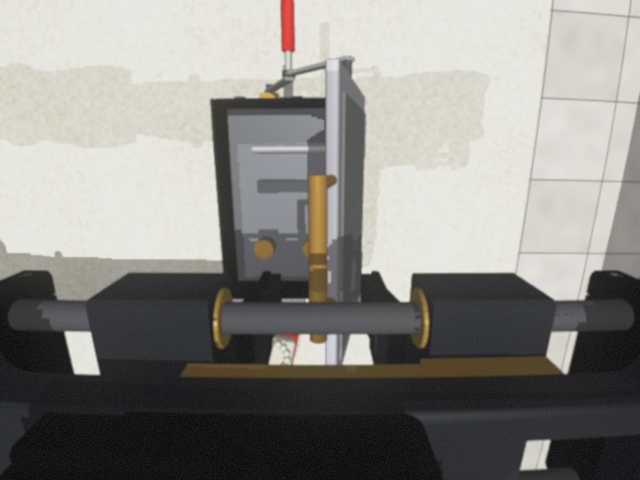

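Bar at column 318, centred. Knee folded to the front. Descending and gripping.

```bash
python3 -m handwheel '[[[-0.1,0,1.5],0],[[-0.1,0,3.5],0],[[-0.1,0,5],0],[[-0.1,0,6.1],0],[[-0.1,0,6.1],0]]'
python3 -m handwheel '[[[0,0,0],0],[[0,0,0],0],[[0,0,0],0],[[0,0,0],0],[[0,0,0],0]]' 0
```

```text
clock: 40.62
position: [0.629, -0.1117, 0.322]
tool_rot: [-180.0, 0.1, 0.3]
wrist_force: [0.9, 0.2, 0.9]
grip_width: 0.0399
clock: 41.25
position: [0.6288, -0.1116, 0.3234]
tool_rot: [180.0, 0.1, 0.3]
wrist_force: [-3.8, 0.2, 2.6]
grip_width: 0.0111
```

```bash
python3 -m handwheel '[[[-0.5,0,0.12],0],[[-1.2,0,0.32],0],[[-2.0,0,0.58],0],[[-2.8,0,0.9],0],[[-3.6,0,1.2],0]]'
```

```text
clock: 41.88
position: [0.5944, -0.1119, 0.3124]
tool_rot: [179.9, -0.3, 0.3]
wrist_force: [3.4, -0.6, 5.8]
grip_width: 0.0109
```

```bash
python3 -m handwheel '[[[-1.0,0,0.44],0],[[-2.04,0,0.92],0],[[-3.0,0,1.48],0],[[-4.0,0,2.1],0],[[-4.9,0,2.75],0]]'
python3 - <<'E'
from h import *
st();p=env.read_camera("side");print(lm(p,"knee_handle"),lm(p,"lid_bar"));st()
E
```

```text
clock: 42.5
position: [0.5436, -0.1123, 0.283]
tool_rot: [180.0, 0.0, 0.3]
wrist_force: [1.3, -1.0, 3.9]
grip_width: 0.0108
t 42.5 pos [ 0.5436 -0.1123  0.283 ] rot [1.7998e+02 2.0000e-02 2.9000e-01] F [ 1.3 -1.   3.9] w 0.0108
[(0.65, array([0.5352, 0.0794, 0.1459]))] [(0.95, array([ 0.5407, -0.1142,  0.2781]))]
t 42.65 pos [ 0.5423 -0.1123  0.2821] rot [-179.99    0.29    0.27] F [-3.4 -0.7  1. ] w 0.0107
```

```bash
python3 -m handwheel '[[[-0.89,0,0.72],0],[[-1.73,0,1.46],0],[[-2.54,0,2.25],0],[[-3.32,0,3.1],0],[[-4.05,0,4.0],0]]'
```

```text
clock: 43.28
position: [0.5033, -0.1126, 0.2436]
tool_rot: [180.0, 0.1, 0.3]
wrist_force: [-0.9, -0.6, 6.0]
grip_width: 0.0109
```

```bash
python3 -m handwheel '[[[-0.75,0,0.88],0],[[-1.4,0,1.8],0],[[-2.0,0,2.77],0],[[-2.57,0,3.77],0],[[-3.1,0,4.8],0]]'
```

```text
clock: 43.9
position: [0.473, -0.1127, 0.1949]
tool_rot: [180.0, -0.1, 0.3]
wrist_force: [3.3, -3.4, 1.5]
grip_width: 0.011
```

```bash
python3 -m handwheel '[[[-0.4,0,1.0],0],[[-0.8,0,2.07],0],[[-1.15,0,3.15],0],[[-1.45,0,4.25],0],[[-1.65,0,5.2],0]]'
python3 - <<'E'
from h import *
st();p=env.read_camera("side");print(lm(p,"knee_handle"),lm(p,"lid_bar"));cv2.imwrite("pics/m.png",p["image"][100:340,180:500,::-1].repeat(2,0).repeat(2,1));st()
E
```

```text
clock: 44.52
position: [0.4562, -0.1127, 0.1428]
tool_rot: [180.0, 0.0, 0.3]
wrist_force: [2.1, -4.1, 2.1]
grip_width: 0.011
t 44.52 pos [ 0.4562 -0.1127  0.1428] rot [1.7999e+02 1.0000e-02 3.0000e-01] F [ 2.1 -4.1  2.1] w 0.011
[(0.65, array([5.395e-01, 1.762e-01, 1.000e-04])), (0.58, array([0.4876, 0.0786, 0.0991]))] [(0.8, array([ 0.4549, -0.1123,  0.1406]))]
t 44.67 pos [ 0.4559 -0.1126  0.1418] rot [-1.7997e+02  4.0000e-02  3.0000e-01] F [ 5.8 -5.2 -7.1] w 0.011
```

View pics/m.png

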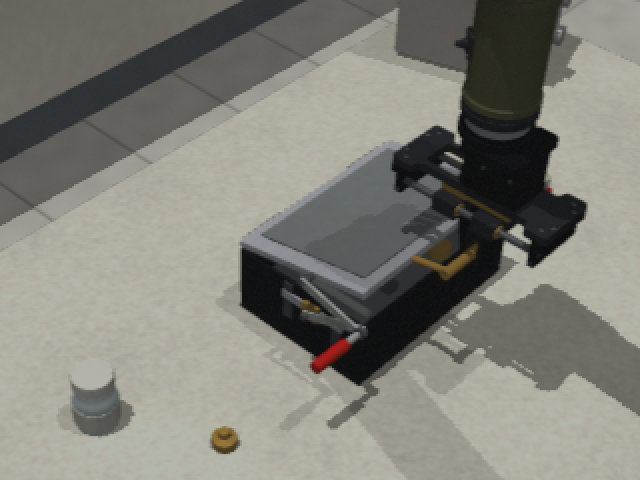

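Almost shut. Lowering slowly.

```bash
python3 -m handwheel '[[[-0.12,0,0.8],0],[[-0.22,0,1.6],0],[[-0.3,0,2.3],0],[[-0.36,0,2.9],0],[[-0.4,0,3.4],0]]'
python3 -m handwheel '[[[-0.02,0,0.2],0],[[-0.03,0,0.35],0],[[-0.04,0,0.5],0],[[-0.04,0,0.65],0],[[-0.04,0,0.75],0]]'
```

```text
clock: 45.3
position: [0.4521, -0.1126, 0.109]
tool_rot: [-180.0, 0.0, 0.3]
wrist_force: [-0.4, -2.7, 2.2]
grip_width: 0.0111
clock: 45.92
position: [0.4518, -0.1126, 0.1019]
tool_rot: [-180.0, 0.0, 0.3]
wrist_force: [-2.2, -3.5, 3.7]
grip_width: 0.011
```

```bash
python3 -m handwheel '[[[0,0,0.07],0],[[0,0,0.14],0],[[0,0,0.2],0],[[0,0,0.26],0],[[0,0,0.3],0]]'
python3 - <<'E'
from h import *
p=env.read_camera("side");print(lm(p,"lid_bar"));st()
E
```

```text
clock: 46.55
position: [0.4518, -0.1125, 0.0989]
tool_rot: [-180.0, 0.0, 0.3]
wrist_force: [-1.6, -2.7, 1.4]
grip_width: 0.0113
[(0.84, array([ 0.45  , -0.1116,  0.0969]))]
t 46.65 pos [ 0.4518 -0.1126  0.0989] rot [-1.7999e+02  3.0000e-02  3.1000e-01] F [-2.7 -3.7  1.3] w 0.0111
```

```bash
python3 -m handwheel '[[[0,0,0.04],0],[[0,0,0.08],0],[[0,0,0.12],0],[[0,0,0.16],0],[[0,0,0.2],0]]'
```

```text
clock: 47.28
position: [0.4518, -0.1126, 0.0971]
tool_rot: [180.0, 0.0, 0.3]
wrist_force: [-5.3, -2.4, 7.2]
grip_width: 0.0108
```

```bash
python3 -m handwheel '[[[0,0,0.05],0],[[0,0,0.1],0],[[0,0,0.1],0],[[0,0,0.1],0],[[0,0,0.1],0]]'
```

```text
clock: 47.9
position: [0.4518, -0.1126, 0.097]
tool_rot: [180.0, 0.1, 0.3]
wrist_force: [-6.9, -2.3, 11.8]
grip_width: 0.0108
```

```bash
python3 -m handwheel '[[[0,0,0.05],0],[[0,0,0.1],0],[[0,0,0.1],0],[[0,0,0.1],0],[[0,0,0.1],0]]'
```

```text
clock: 48.52
position: [0.4519, -0.1126, 0.0968]
tool_rot: [179.9, 0.1, 0.3]
wrist_force: [-10.9, -1.1, 18.9]
grip_width: 0.0107
```

The lid is hard shut: position fixed while the force rises. Easing off the preload, opening and retreating straight up.

```bash
python3 -m handwheel '[[[0,0,-0.08],0],[[0,0,-0.16],0],[[0,0,-0.16],0],[[0,0,-0.16],0],[[0,0,-0.16],0]]'
python3 -m handwheel '[[[0,0,0],0],[[0,0,0],0],[[0,0,0],0],[[0,0,0],0],[[0,0,0],0]]' 4
python3 -m handwheel '[[[0,0,-1],0],[[0,0,-3],0],[[0,0,-6],0],[[0,0,-10],0],[[0,0,-14],0]]'
python3 - <<'E'
from h import *
st();p=env.read_camera("side");cv2.imwrite("pics/n.png",p["image"][100:340,180:500,::-1].repeat(2,0).repeat(2,1))
for l in ["lid_bar","knee_handle","stay_lower","cast","jar","thumbscrew"]: print(l,lm(p,l))
p=env.read_camera("wrist");cv2.imwrite("pics/o.png",p["image"][:,:,::-1]);st()
E
```

```text
clock: 49.15
position: [0.4518, -0.1126, 0.097]
tool_rot: [180.0, 0.0, 0.3]
wrist_force: [-5.8, -2.9, 5.3]
grip_width: 0.011
clock: 49.78
position: [0.4521, -0.1125, 0.0966]
tool_rot: [-180.0, -0.0, 0.3]
wrist_force: [-0.2, -0.9, 0.0]
grip_width: 0.0391
clock: 50.4
position: [0.452, -0.1124, 0.2386]
tool_rot: [180.0, -0.0, 0.3]
wrist_force: [1.6, -0.3, -0.8]
grip_width: 0.0403
t 50.4 pos [ 0.452  -0.1124  0.2386] rot [ 1.7998e+02 -4.0000e-02  3.3000e-01] F [ 1.6 -0.3 -0.8] w 0.0403
lid_bar [(0.61, array([ 0.4539, -0.1094,  0.0946])), (0.27, array([ 5.408e-01,  1.759e-01, -3.000e-04]))]
knee_handle [(0.75, array([0.4857, 0.0795, 0.087 ]))]
stay_lower [(0.64, array([0.566 , 0.0274, 0.0718]))]
cast [(0.87, array([ 0.5591, -0.3567, -0.0018]))]
jar [(0.83, array([0.6641, 0.2502, 0.0029]))]
thumbscrew [(0.54, array([ 0.5376,  0.1784, -0.0026])), (0.37, array([ 0.6766, -0.111 ,  0.0924]))]
t 50.8 pos [ 0.4514 -0.1124  0.2356] rot [-1.7995e+02  1.1000e-01  3.1000e-01] F [-0.5  0.2 -0.1] w 0.04
```

View pics/n.png

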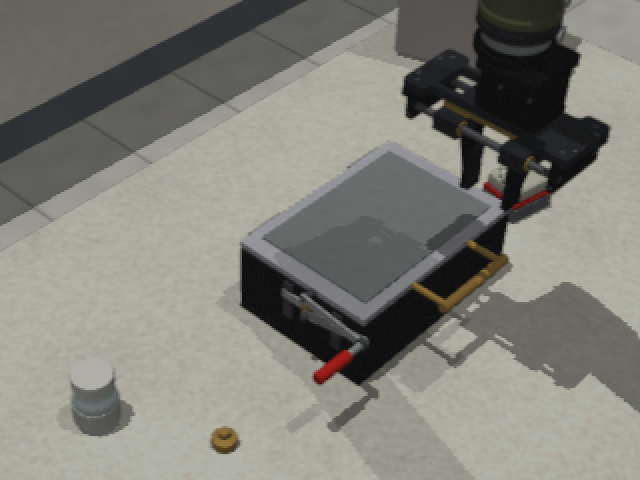

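The picture shows the lid flush on the case, the stay folded (handle at (335,365) in the crop) and the gripper clear. Handing in.

```bash
python3 -c "
from plant import env
print(env.finish_job())"
```

```text
the job is handed in; nothing more can be done
None
```

The stay trial is done in the order you asked, and I handed the job in at about 51 s of the 72 s allowed. I can't see the verdict.

- **Raise:** I lifted the lid by the bar until the stay pulled straight at about 1.39 rad. The lifting force on the bar rose about 4 N above the free-moving level.
- **Rest on the stay:** I eased it down about 0.127 rad. The knee went over-centre to the back, the force rose about 3 N, and I let go.
- **Unload and fold:** I lifted the lid to just under the stop and let go; the hinge held it. With closed fingertips I pushed the red handle to the front until the knee was about 17 mm past straight.
- **Lower:** I lowered the lid by hand until it stopped, pressing up to 19 N to confirm it was shut. Then I eased off, opened the gripper and moved straight up.

**Last checks:** In the final side view the lid is flush, the bar is at z 0.095 and the gripper is clear. The landmarks for the cast, jar and thumbscrew are at their starting places within a few mm, except the jar's y, where the first readings already differed by 9 mm between cameras. The last pictures show the stay foot within about 4 mm of where it started, which is the accuracy of the landmarks.

**What disagreed or ran high:**
- **Push on the handle:** It was harder than expected before the knee gave way. The fingertip read about 9 N forward and 8 N down, because the rising handle rubbed on it. Once I followed it upward this dropped to about 4 to 5 N. A foot shift of a millimetre or two at that moment can't be ruled out.
- **Bar in the grip:** During the first lift the bar crept about 8 mm toward the fingertips, but the grip held.

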